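Find the rocking candlestick foot on the flat plate

TASK

One of the three brass candlestick feet on the dark flat plate rocks: find it by pressing lightly straight down on their corners in turn with the closed fingers, pausing a moment on each, never with more than about 20 N, while they stand on the plate. Then lift the rocker by its boss and set it down gently, upright and flat, in the green rework tray and let go; leave the two sound feet standing where they are and everything else alone.

Things in the scene. Friction and masses are not known exactly. Their poses are not given: they have to be found in the camera images.
- foot_a_mid (a point): centre of one of three outwardly identical brass candlestick feet (0.3 to 0.55 kg) on the flat plate: flange 84 x 84 x 6 mm, upper face 12 mm above the plate; upright central boss 26 mm in diameter (flared to 38 mm in its lowest 8 mm), top 52 mm above the plate. This point is on the boss's axis, 26 mm above the foot's underside, 14 mm above the flange's face; x, y along the flange's sides, z up
- foot_b_mid (a point): same point and axes on another of the three feet. Under each corner of every foot's flange is a pad, 14 x 14 mm, centred 34 mm from the middle along x and along y, 6 mm high. One foot, any of the three, has two diagonally opposite pads about 3 mm short; it still stands level on the other two and looks like the others; which foot and which diagonal cannot be seen
- foot_c_mid (a point): same point and axes on another of the three feet. The bad foot, pressed with 1 to 2 N on a short corner, tips (about 0.06 rad, that corner sinking 2 to 3 mm) until the short pad touches, and falls back level when let go; its two good corners are firm, as are all four of a sound foot. Once a corner bears, force climbs steeply: about 20 N per mm
- flat: the dark steel flat plate on the table, 220 x 420 mm, its top 30 mm above the table; it stays in place on low rubber feet that give about 1 mm for every 20 N pressed on it; origin 30 mm below the middle of its top; y along its long side. The feet stand on it
- tray_in (a point): centre of the inner floor of the green rework tray, a fixed open square box 170 x 170 mm outside, 26 mm high, walls and floor 5 mm thick (inside 160 x 160 mm, floor 5 mm above the table, rim 21 mm above this point); x and y along its sides
- stem: loose brass candlestick stem standing on the table, 48 mm wide at its foot and 126 mm tall, origin at the centre of its underside; to be left alone
- glue: small white glue bottle with a blue cap, 40 mm wide, 90 mm tall, loose, origin at the centre of its underside; to be left alone
- block: loose steel bench block, 75 x 75 x 22 mm, with a copper ring 14 mm high lying on it, origin at the centre of its underside; to be left alone
- ring_stock: the copper ring lying on the bench block, 52 mm wide, 14 mm high; to be left alone
Things that resemble listed ones, but are neither listed nor needed, are in the scene too. What is shaped like the part that bears foot_b_mid but red or turquoise is not meant.

How it is judged (in metres and radians):
On the way, in this order (a step that is already met when the one before it is completed fails the run):
1. a foot is made to rock on the flat plate by pressing one of its corners down, away from its boss (((angle between foot_a_mid's own z axis and vertical between 0.045 and 0.12 rad and contact force between the fingers and foot_a above 0.5 N and contact force between foot_a and flat above 1 N and distance of foot_a_mid from where it was at the start of the episode below 0.02 m and horizontal distance between the grasp point and foot_a_mid above 0.025 m) or (angle between foot_b_mid's own z axis and vertical between 0.045 and 0.12 rad and contact force between the fingers and foot_b above 0.5 N and contact force between foot_b and flat above 1 N and distance of foot_b_mid from where it was at the start of the episode below 0.02 m and horizontal distance between the grasp point and foot_b_mid above 0.025 m) or (angle between foot_c_mid's own z axis and vertical between 0.045 and 0.12 rad and contact force between the fingers and foot_c above 0.5 N and contact force between foot_c and flat above 1 N and distance of foot_c_mid from where it was at the start of the episode below 0.02 m and horizontal distance between the grasp point and foot_c_mid above 0.025 m))), for 0.1 s.
2. a foot is lifted clear of the flat plate (((z of foot_a_mid in the frame of flat above 0.075 m and contact force between the fingers and foot_a above 1 N) or (z of foot_b_mid in the frame of flat above 0.075 m and contact force between the fingers and foot_b above 1 N) or (z of foot_c_mid in the frame of flat above 0.075 m and contact force between the fingers and foot_c above 1 N))), for 0.1 s.
At the end, for the whole second after the job is handed in: The rocking foot (it bears on only two diagonal pads) stands level on the floor of the green tray, its middle within 45 mm of the tray middle along each side, released and at rest; the two sound feet still stand on the flat plate within 20 mm of where they stood (((x of foot_a_mid in the frame of tray_in between -0.045 and 0.045 m and y of foot_a_mid in the frame of tray_in between -0.045 and 0.045 m and z of foot_a_mid in the frame of tray_in below 0.03 m and angle between foot_a_mid's own z axis and vertical below 0.03 rad and (contact force between each of foot_a_c1, foot_a_c3 and tray below 0.05 N or contact force between each of foot_a_c2, foot_a_c4 and tray below 0.05 N) and linear speed of foot_a below 0.02 m/s and angular speed of foot_a below 0.1 rad/s and (distance of foot_b_mid from where it was at the start of the episode below 0.02 m and angle between foot_b_mid's own z axis and vertical below 0.08 rad) and (distance of foot_c_mid from where it was at the start of the episode below 0.02 m and angle between foot_c_mid's own z axis and vertical below 0.08 rad)) or (x of foot_b_mid in the frame of tray_in between -0.045 and 0.045 m and y of foot_b_mid in the frame of tray_in between -0.045 and 0.045 m and z of foot_b_mid in the frame of tray_in below 0.03 m and angle between foot_b_mid's own z axis and vertical below 0.03 rad and (contact force between each of foot_b_c1, foot_b_c3 and tray below 0.05 N or contact force between each of foot_b_c2, foot_b_c4 and tray below 0.05 N) and linear speed of foot_b below 0.02 m/s and angular speed of foot_b below 0.1 rad/s and (distance of foot_a_mid from where it was at the start of the episode below 0.02 m and angle between foot_a_mid's own z axis and vertical below 0.08 rad) and (distance of foot_c_mid from where it was at the start of the episode below 0.02 m and angle between foot_c_mid's own z axis and vertical below 0.08 rad)) or (x of foot_c_mid in the frame of tray_in between -0.045 and 0.045 m and y of foot_c_mid in the frame of tray_in between -0.045 and 0.045 m and z of foot_c_mid in the frame of tray_in below 0.03 m and angle between foot_c_mid's own z axis and vertical below 0.03 rad and (contact force between each of foot_c_c1, foot_c_c3 and tray below 0.05 N or contact force between each of foot_c_c2, foot_c_c4 and tray below 0.05 N) and linear speed of foot_c below 0.02 m/s and angular speed of foot_c below 0.1 rad/s and (distance of foot_a_mid from where it was at the start of the episode below 0.02 m and angle between foot_a_mid's own z axis and vertical below 0.08 rad) and (distance of foot_b_mid from where it was at the start of the episode below 0.02 m and angle between foot_b_mid's own z axis and vertical below 0.08 rad)))); the robot touches nothing.
It fails at once if a foot pressed on the flat plate with more than 30 N (contact force between any of foot_a, foot_b, foot_c and flat above 30 N).
It fails at once if a foot banged down in the tray with more than 60 N (contact force between any of foot_a, foot_b, foot_c and tray above 60 N).
It fails at once if more than one foot carried or pushed away (over 30 mm) (distance of each of foot_a_mid, foot_b_mid from where it was at the start of the episode above 0.03 m or distance of each of foot_b_mid, foot_c_mid from where it was at the start of the episode above 0.03 m or distance of each of foot_a_mid, foot_c_mid from where it was at the start of the episode above 0.03 m).
It fails at once if a foot tipped over (more than 0.5 rad) (angle between any of foot_a_mid, foot_b_mid, foot_c_mid's own z axis and vertical above 0.5 rad).
It fails at once if the stem, glue bottle, bench block or ring moved by more than 25 mm (distance of any of stem, glue, block, ring_stock from where it was at the start of the episode above 0.025 m).
It also fails if it takes over 67 s, if anything falls off the work surface, if the arm or the gripper's body presses on something with over 40 N, if the wrist force passes 120 N, or if a joint passes its speed limit or range.

ROBOT

A 6-joint arm with a two-finger parallel gripper is mounted at the origin on the work surface. World frame = base frame: x ahead of the robot, y to its left, z up, the work surface at z = 0. Lengths are in mm, angles in rad, forces in N, time in s.
With the tool pointing down it reaches from about 350 to 875 mm from the base axis. Payload 15.5 kg.
Tool frame: the origin (TCP) lies midway between the tips of the shut fingers; the grasp point (between the pads) lies manip.pinch_z behind it (manip.pinch_z is the distance from the TCP to the grasp point, in mm); x points along the fingers, z is the direction in which the jaws open and shut, and the axes are right-handed (so a half turn about x gives the same grasp; the last joint's range is limited). The gripper opens to 85 mm and grips with 20 to 120 N. Pads are 22 mm wide; open, the fingers measure 114 mm over their backs; the gripper's body (76 mm by 85 mm) begins 54 mm behind the grasp point. The pads swing forward as they close: fully open they stand 13 mm farther back than shut.
Start: joints at [-1.333, 0.494, 1.345, -0, 1.302, -0.096], TCP at [204.183, -590.708, 231.277] pointing down, gripper open.
Joint ranges: [-2.91, 2.91], [-0.82, 2.16], [0.22, 2.67], [-1.22, 4.37], [0.12, 2.79], [-3.08, 3.08]. Speed limits (rad/s): [1.89, 1.89, 2.57, 3.01, 3.01, 3.01].

INTERFACE

Orientations are given as a unit quaternion [x, y, z, w].
In Python, from bench import readout, vision, manip gives the robot as it stands. The module is installed in compiled form; this text tells all that it offers.
- The arm moves only by the tool send_rows, never from a script. Its argument "plan" is a list that holds one entry, the list of rows, each a list of 7 numbers: the shift along the tool's x, y, z in mm, then the turn, a rotation vector about the tool's x, y, z in degrees, then the opening, from 0 (shut) to 1 (fully open). In form: [[[tx, ty, tz, wx, wy, wz, claw], ...]]. A call has 1 to 12 rows; each row shifts and turns the commanded pose from where the row before left it, along the tool's axes as they then stand; what a row does not reach is not made up. A row lasts 1/12 s, in which the tool goes at most 41.7 mm and 7.16 degrees, less where a joint would pass 70% of its speed; a pose out of reach is approached as far as the arm can. A call is refused whole if a number of a shift passes 41.7 or a number of a turn 7.16, either way. A call with a gripper value outside its range is refused whole. The fingers move at their own pace and stop on an object; "force" is the grip in N (left out, the last holds). Time passes only in rows, so rows that do not move let the fingers close. It gives the time, the measured TCP pose, the force and the opening at its end, in the units of the state.
- readout.read_state(): the state, without advancing time (a new reading comes with each control period).
- vision.grab_frame(name): name is "scene" or "top" or "wrist"; returns the picture (480x640x3 uint8, red, green, blue); there is no depth.
- vision.calibration(name): a dict with "camera_matrix" (3x3 intrinsics, pixels), "rvec" (rotation vector, rad) and "tvec" (3), from world to camera coordinates, as OpenCV has them; the wrist camera has in their place "mount" (4x4, takes a point from camera to tool coordinates, whose origin is the TCP and whose axes are the tool frame's). Camera axes: x right, y down, z forward; pixel columns grow to the right and rows downward; lengths in mm; the calibration is good to about 2 mm. A picture is of the moment at which its call begins: read the wrist's pose just before it. calibration takes no time and is no camera call.
- manip.sign_off(): hands the job in, once; it reports no verdict.
The state is a dict: "clock": time; "qpos": joint angles; "joint_velocities": joint speeds; "effort": joint torques, N m; "position": TCP position; "ee_rot": TCP orientation; "force": force on the tool from outside, world axes, zero at the start; "ft_torque": the same for the moment, N m; "width": finger opening in mm.
Only numpy, scipy, OpenCV 4.12 (cv2) and the standard library are available. Lean on these libraries where they do the work, as an engineer would, in place of code of your own. Each camera call takes 0.05 s, during which the arm holds its last target. There are 200 camera calls.

## Working session

There is one attempt and no reset: what is moved stays moved. The work goes in short steps, Python scripts to look and compute and a tool call to move; the robot and the scene stay as the last step left them, time stands still between calls to the robot, and variables do not carry over. Pictures are saved under pics/ and viewed, about 8 in all and at most 12, crops included, and the job is handed in when it is done.

Besides the shell and the picture viewer there is one more tool, called by a JSON object that holds its "api" and its "payload". send_rows: Moves the arm, as the interface text tells. Its arguments: {"type":"object","properties":{"plan":{"type":"array","items":{"type":"array","items":{"type":"array","items":{"type":"number"}}}},"force":{"type":"number"}},"required":["plan"]}

```bash
mkdir -p pics
python3 - <<'E'
from bench import readout, vision, manip
import cv2,numpy as np
print(readout.read_state(), manip.pinch_z)
for n in("scene","top","wrist"):
    im=vision.grab_frame(n); cv2.imwrite(f"pics/{n}0.png",im[:,:,::-1]); print(n,vision.calibration(n))
E
```

```text
{'clock': 0.0, 'qpos': array([-1.33346977e+00,  4.94189597e-01,  1.34615360e+00, -1.00656518e-05,
        1.30253611e+00, -9.54721882e-02]), 'joint_velocities': array([-0.00017625,  0.00022679, -0.00050359, -0.00093385,  0.0006901 ,
       -0.00043651]), 'effort': array([ 5.70009142e-03, -8.82117891e+01, -3.83861482e+01,  3.72797285e-04,
        9.85445775e-03, -7.14185694e-05]), 'position': array([ 204.10642351, -590.32600533,  230.68867005]), 'ee_rot': array([ 0.41057212,  0.57625637, -0.40998118,  0.57556457]), 'force': array([-0.15650977,  0.33850604, -0.25971876]), 'ft_torque': array([0.05978856, 0.02519594, 0.06340769]), 'width': 85.16006612887249} 18.700000000000003
scene {'camera_matrix': array([[473.98688551,   0.        , 314.92038935],
       [  0.        , 473.98688551, 242.18593217],
       [  0.        ,   0.        ,   1.        ]]), 'rvec': array([ 1.81420078,  1.39662757, -0.70181   ]), 'tvec': array([-102.50474581, -252.75736833, 1397.14547309])}
top {'camera_matrix': array([[587.6542376 ,   0.        , 330.78302154],
       [  0.        , 587.6542376 , 238.30358729],
       [  0.        ,   0.        ,   1.        ]]), 'rvec': array([ 2.16932434, -2.22295627,  0.06115501]), 'tvec': array([ -62.22331553,  528.87064126, 1191.89520741])}
wrist {'camera_matrix': array([[370.02668208,   0.        , 322.48504406],
       [  0.        , 370.02668208, 241.18940763],
       [  0.        ,   0.        ,   1.        ]]), 'mount': array([[ 8.38576884e-05, -3.08580339e-01,  9.51198280e-01,
        -1.42881582e+02],
       [-9.75233773e-04, -9.51197856e-01, -3.08580116e-01,
         7.88093533e+01],
       [ 9.99999521e-01, -9.01763872e-04, -3.80703222e-04,
        -3.12470092e-01],
       [ 0.00000000e+00,  0.00000000e+00,  0.00000000e+00,
         1.00000000e+00]])}
```

View pics/top0.png

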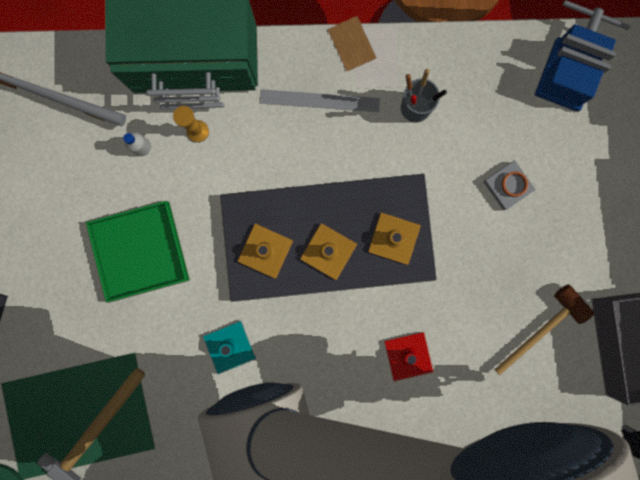

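View pics/scene0.png

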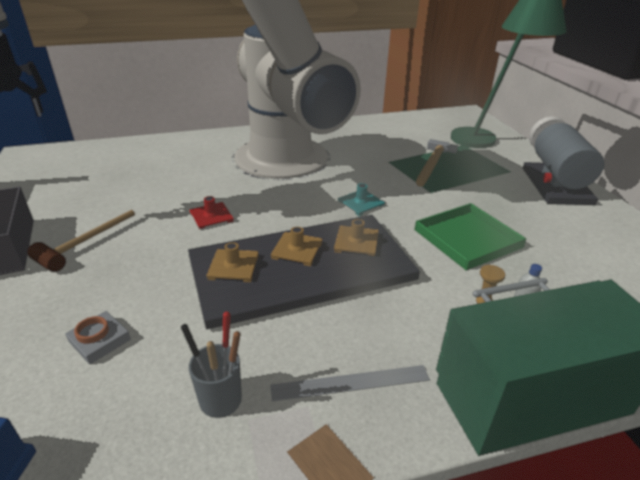

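Top view shows three brass feet on the dark plate at (264,251), (328,251) and (396,238). The look-alikes are the turquoise foot (226,349), the red foot (410,357) and the brass stem (190,122), and none of these is wanted. The green tray is at (137,251), not the dark green mat (78,415) or the green box (180,45).

```bash
cat > h.py <<'E'
import cv2,numpy as np
from scipy.spatial.transform import Rotation as R
from bench import readout,vision,manip
C={n:vision.calibration(n) for n in("scene","top","wrist")}
def cam(n,st=None):
    c=C[n];K=c["camera_matrix"]
    if n=="wrist":
        T=np.eye(4);T[:3,:3]=R.from_quat(st["ee_rot"]).as_matrix();T[:3,3]=st["position"]
        T=T@c["mount"];return K,T[:3,:3],T[:3,3]
    r=cv2.Rodrigues(c["rvec"])[0];return K,r.T,-r.T@c["tvec"]
def ray(cm,p):
    K,r,o=cm;d=r@np.linalg.solve(K,[p[0],p[1],1.]);return o,d/np.linalg.norm(d)
def plane(cm,p,z):
    o,d=ray(cm,p);return o+d*(z-o[2])/d[2]
def tri(rays):
    A=0;b=0
    for o,d in rays:
        M=np.eye(3)-np.outer(d,d);A=A+M;b=b+M@o
    x=np.linalg.solve(A,b);return x,[float(np.linalg.norm(np.cross(d,x-o))) for o,d in rays]
def proj(cm,X):
    K,r,o=cm;q=K@(r.T@(np.asarray(X,float)-o));return q[:2]/q[2]
def orange(bgr,lo=(10,110,70),hi=(28,255,255)):
    m=cv2.inRange(cv2.cvtColor(bgr,cv2.COLOR_BGR2HSV),lo,hi)
    return cv2.morphologyEx(m,cv2.MORPH_CLOSE,np.ones((5,5)))
def blobs(m,amin):
    return sorted([c for c in cv2.findContours(m,0,2)[0] if cv2.contourArea(c)>amin],key=lambda c:c[:,0,0].mean())
E
python3 - <<'E'
from h import *
np.set_printoptions(precision=1,suppress=True)
t=cv2.imread("pics/top0.png");s=cv2.imread("pics/scene0.png")
for n,im in(("top",t),("scene",s)):
    for c in blobs(orange(im),500):
        r=cv2.minAreaRect(c)
        print(n,np.array(r[0]),cv2.contourArea(c))
        if n=="top":
            P=np.array([plane(cam(n),p,42) for p in cv2.boxPoints(r)])
            print(P[:,:2].tolist(),P.mean(0),np.linalg.norm(np.diff(P,axis=0),axis=1))
g=cv2.inRange(cv2.cvtColor(t,cv2.COLOR_BGR2HSV),(50,150,60),(70,255,255))
for c in blobs(g,3000):
    r=cv2.minAreaRect(c);P=np.array([plane(cam("top"),p,26) for p in cv2.boxPoints(r)]);print("tray",r,P)
a=cv2.resize(t[200:300,215:440],None,fx=3.5,fy=3.5,interpolation=2)
b=cv2.resize(s[215:295,190:400],None,fx=3.75,fy=3.75,interpolation=2)
cv2.imwrite("pics/crop1.png",np.vstack([a[:,:787],b[:290,:787]]))
E
```

```text
top [101.5 420.4] 826.0
[[92.94037863363451, 468.56728740206415], [276.28019706414216, 318.1238794172367], [262.6883515176139, 301.3938036842271], [79.5691283095498, 451.90029779414203]] [177.9 385.   42. ] [237.2  21.6 237. ]
top [190.  123.5] 668.5
[[782.4427604343566, 248.55940681149775], [811.6552644685271, 216.85363262311853], [747.9789253719632, 159.77504331013063], [718.931039086128, 191.4766776260509]] [765.3 204.2  42. ] [43.1 85.5 43. ]
top [264.9 250.5] 1733.0
[[484.61324599935824, 114.43311715179199], [561.8902430986427, 77.35548242479776], [524.2685770908471, 0.27906650807591404], [447.2352164455758, 37.57774390140611]] [504.5  57.4  42. ] [85.7 85.8 85.6]
top [328.4 251.2] 1733.5
[[486.11741552182195, -10.788939895408994], [558.8924648786159, -55.465654286316095], [513.8198983604708, -128.41731574398887], [441.3255477950161, -83.57332903525021]] [500.  -69.6  42. ] [85.4 85.8 85.2]
top [351.5  42.9] 1360.0
[[954.3411449281422, -78.6756103599996], [980.7189956439354, -138.88135536220335], [893.1904964199405, -175.32215147013625], [867.0272107775174, -115.29068427119992]]
[... 367 characters left out ...]
374950088317], [964.5140804618302, -425.89611176143603], [969.1128520006473, -229.50008012953776]] [ 987.7 -328.4   42. ] [196.8  41.9 196.4]
top [532.3 340.2] 501.5
[[259.49961458164455, -393.704145613275], [377.69677757982925, -539.1321760661308], [367.08716581174815, -547.8026739948149], [249.0036725386633, -402.3893352314235]] [ 313.3 -470.8   42. ] [187.4  13.7 187.3]
scene [ 91.1 329.4] 539.0
scene [232.6 262. ] 1160.5
scene [295.7 247.2] 1006.5
scene [405.6  55.3] 2913.5
scene [475.   29.1] 3520.5
tray ((136.69296264648438, 250.84857177734375), (82.25879669189453, 85.54399871826172), 75.0685806274414) [[571.6 424.   26. ]
 [612.6 255.7  26. ]
 [450.  214.5  26. ]
 [409.7 381.7  26. ]]
```

View pics/crop1.png

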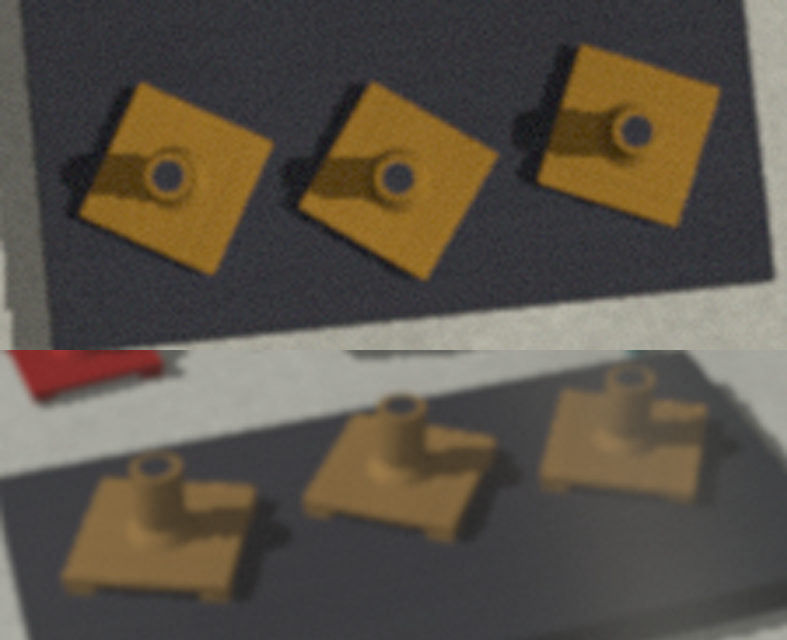

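Run:
```python
from h import *
np.set_printoptions(precision=1,suppress=True)
for a,b in (((263,250.3),(357.7,222.5)),((329,250.9),(296.9,229.7)),((397,237.4),(231.3,245.9))):
    print(tri([ray(cam("top"),a),ray(cam("scene"),b)]), plane(cam("top"),a,82))
s=readout.read_state();print(R.from_quat(s["ee_rot"]).as_matrix(), s["position"])
Rm=R.from_quat(s["ee_rot"]).as_matrix()
# pad-centre targets: centre + .83*(corner-centre) 
Q={"L":[[484.6,114.4],[561.9,77.4],[524.3,.3],[447.2,37.6]],"M":[[486.1,-10.8],[558.9,-55.5],[513.8,-128.4],[441.3,-83.6]],"R":[[496.3,-147.7],[577,-175.7],[549.3,-256.3],[468.7,-228.1]]}
for k,q in Q.items():
    q=np.array(q);c=q.mean(0);print(k,c,(c+.8*(q-c)).tolist())
```

```text
(array([504. ,  58.2,  79.9]), [1.239847173405586, 1.2398471734056142]) [503.6  56.7  82. ]
(array([499.7, -69.1,  80.6]), [1.7689386951149177, 1.768938695114919]) [499.3 -70.8  82. ]
(array([ 522.5, -201.8,   80.8]), [1.4473495755398593, 1.4473495755398802]) [ 522.2 -203.1   82. ]
[[-0.   0.9  0.3]
 [ 0.   0.3 -0.9]
 [-1.   0.  -0. ]] [ 204.1 -590.5  230.8]
L [504.5  57.4] [[488.58000000000004, 103.00500000000001], [550.42, 73.405], [520.3399999999999, 11.724999999999994], [458.65999999999997, 41.565]]
M [500.  -69.6] [[488.885, -22.554999999999993], [547.125, -58.315], [511.04499999999996, -116.635], [453.045, -80.79499999999999]]
R [ 522.8 -202. ] [[501.605, -158.54999999999998], [566.165, -180.95], [544.005, -245.43], [479.525, -222.87]]
```

{"api": "send_rows", "payload": {"plan": [[[0, 0, 0, 6.36, 0, 0, 0], [0, 0, 0, 6.36, 0, 0, 0], [0, 0, 0, 6.35, 0, 0, 0], [0, 23, -31, 0, 0, 0, 0], [0, 23, -31, 0, 0, 0, 0], [0, 23, -31, 0, 0, 0, 0], [0, 23, -31, 0, 0, 0, 0], [0, 23, -31, 0, 0, 0, 0], [0, 23, -31, 0, 0, 0, 0], [0, 23, -31, 0, 0, 0, 0], [0, 23, -31, 0, 0, 0, 0], [0, 23, -31, 0, 0, 0, 0]]], "force": 40}}

```text
clock: 1.15
position: [411.9, -310.0, 231.3]
ee_rot: [0.5, 0.5, -0.5, 0.5]
force: [0.1, -1.2, 0.1]
width: -0.0
```

{"api": "send_rows", "payload": {"plan": [[[0, 17.1, -22.2, 0, 0, 0, 0], [0, 17.1, -22.2, 0, 0, 0, 0], [0, 17.1, -22.2, 0, 0, 0, 0], [0, 17.1, -22.2, 0, 0, 0, 0], [36, 0, 0, 0, 0, 0, 0], [36, 0, 0, 0, 0, 0, 0], [36, 0, 0, 0, 0, 0, 0], [36, 0, 0, 0, 0, 0, 0], [25, 0, 0, 0, 0, 0, 0], [10, 0, 0, 0, 0, 0, 0], [2, 0, 0, 0, 0, 0, 0], [0, 0, 0, 0, 0, 0, 0]]]}}

```text
clock: 2.15
position: [479.7, -223.0, 50.6]
ee_rot: [0.5, 0.5, -0.5, 0.5]
force: [-0.2, -1.4, 0.2]
width: -0.2
```

Run:
```python
from h import *
s=readout.read_state();print(s["position"],s["force"],s["clock"])
cv2.imwrite("pics/w1.png",vision.grab_frame("wrist")[:,:,::-1])
w=cam("wrist",s)
for p in((479.5,-222.9,42),(522.5,-202.4,82)): print(proj(w,p))
```

```text
[ 479.74806763 -223.02330596   50.5597173 ] [-0.16687702 -1.38420672  0.17284717] 2.15
[322.79275516 303.54531309]
[257.96200797 240.74013477]
```

View pics/w1.png

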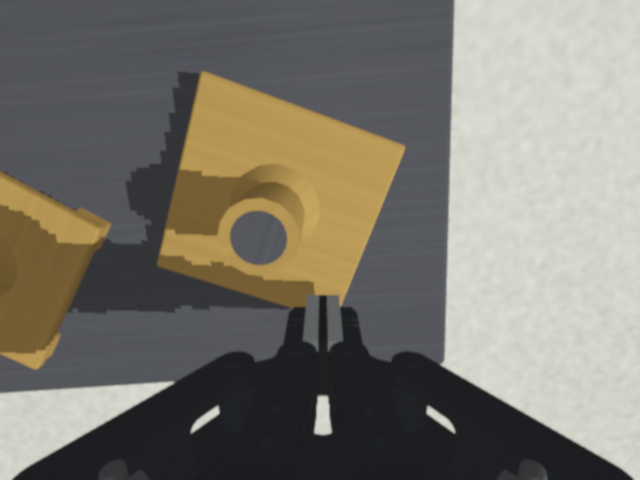

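The wrist view shows the right-hand foot with its boss hole at (258,238). That is within 3 px of the prediction, and the shut fingers are over its near corner at (323,300).

{"api": "send_rows", "payload": {"plan": [[[3, 0, 0, 0, 0, 0, 0], [2, 0, 0, 0, 0, 0, 0], [1, 0, 0, 0, 0, 0, 0], [0.5, 0, 0, 0, 0, 0, 0], [0.5, 0, 0, 0, 0, 0, 0], [0.5, 0, 0, 0, 0, 0, 0], [0.5, 0, 0, 0, 0, 0, 0], [0, 0, 0, 0, 0, 0, 0], [0, 0, 0, 0, 0, 0, 0]]]}}

```text
clock: 2.95
position: [479.6, -222.9, 42.3]
ee_rot: [-0.5, -0.5, 0.5, -0.5]
force: [-0.4, -0.3, -0.0]
width: 0.0
```

{"api": "send_rows", "payload": {"plan": [[[0.3, 0, 0, 0, 0, 0, 0], [0.3, 0, 0, 0, 0, 0, 0], [0, 0, 0, 0, 0, 0, 0], [0, 0, 0, 0, 0, 0, 0]]]}}

```text
clock: 3.28
position: [479.6, -222.9, 41.8]
ee_rot: [0.5, 0.5, -0.5, 0.5]
force: [-0.1, 0.7, 3.4]
width: -0.0
```

{"api": "send_rows", "payload": {"plan": [[[0.3, 0, 0, 0, 0, 0, 0], [0, 0, 0, 0, 0, 0, 0], [0, 0, 0, 0, 0, 0, 0]]]}}

```text
clock: 3.53
position: [479.6, -222.9, 41.6]
ee_rot: [0.5, 0.5, -0.5, 0.5]
force: [-1.9, -0.3, 7.1]
width: 0.0
```

{"api": "send_rows", "payload": {"plan": [[[-12, 0, 0, 0, 0, 0, 0], [0, 11, -32.1, 0, 0, 0, 0], [0, 11, -32.2, 0, 0, 0, 0], [6, 0, 0, 0, 0, 0, 0], [4, 0, 0, 0, 0, 0, 0], [1, 0, 0, 0, 0, 0, 0], [0.5, 0, 0, 0, 0, 0, 0], [0.3, 0, 0, 0, 0, 0, 0], [0.2, 0, 0, 0, 0, 0, 0], [0, 0, 0, 0, 0, 0, 0], [0, 0, 0, 0, 0, 0, 0]]]}}

```text
clock: 4.45
position: [501.3, -159.3, 41.6]
ee_rot: [0.5, 0.5, -0.5, 0.5]
force: [-0.1, 4.4, 6.7]
width: -0.1
```

{"api": "send_rows", "payload": {"plan": [[[-12, 0, 0, 0, 0, 0, 0], [0, 4.7, -21, 0, 0, 0, 0], [0, 4.7, -21, 0, 0, 0, 0], [0, 0, 0, 0, 0, 0, 0], [6, 0, 0, 0, 0, 0, 0], [4, 0, 0, 0, 0, 0, 0], [1, 0, 0, 0, 0, 0, 0], [0.5, 0, 0, 0, 0, 0, 0], [0.3, 0, 0, 0, 0, 0, 0], [0.2, 0, 0, 0, 0, 0, 0], [0, 0, 0, 0, 0, 0, 0], [0, 0, 0, 0, 0, 0, 0]]]}}

```text
clock: 5.45
position: [510.6, -117.5, 41.5]
ee_rot: [-0.5, -0.5, 0.5, -0.5]
force: [-2.9, -1.6, 10.1]
width: 0.2
```

{"api": "send_rows", "payload": {"plan": [[[-12, 0, 0, 0, 0, 0, 0], [0, -29, -18, 0, 0, 0, 0], [0, -29, -18, 0, 0, 0, 0], [0, 0, 0, 0, 0, 0, 0], [6, 0, 0, 0, 0, 0, 0], [4, 0, 0, 0, 0, 0, 0], [1, 0, 0, 0, 0, 0, 0], [0.5, 0, 0, 0, 0, 0, 0], [0.3, 0, 0, 0, 0, 0, 0], [0.2, 0, 0, 0, 0, 0, 0], [0, 0, 0, 0, 0, 0, 0], [0, 0, 0, 0, 0, 0, 0]]]}}

```text
clock: 6.45
position: [453.8, -81.4, 41.4]
ee_rot: [0.5, 0.5, -0.5, 0.5]
force: [-2.5, -2.7, 9.9]
width: -0.4
```

{"api": "send_rows", "payload": {"plan": [[[-12, 0, 0, 0, 0, 0, 0], [0, 1.4, -30.6, 0, 0, 0, 0], [0, 1.4, -30.6, 0, 0, 0, 0], [0, 1.4, -30.6, 0, 0, 0, 0], [0, 1.5, -30.6, 0, 0, 0, 0], [0, 0, 0, 0, 0, 0, 0], [10, 0, 0, 0, 0, 0, 0], [1, 0, 0, 0, 0, 0, 0], [0.5, 0, 0, 0, 0, 0, 0], [0.5, 0, 0, 0, 0, 0, 0], [0, 0, 0, 0, 0, 0, 0], [0, 0, 0, 0, 0, 0, 0]]]}}

```text
clock: 7.45
position: [459.0, 41.4, 41.6]
ee_rot: [0.5, 0.5, -0.5, 0.5]
force: [0.7, -0.4, -0.2]
width: -0.1
```

{"api": "send_rows", "payload": {"plan": [[[0.3, 0, 0, 0, 0, 0, 0], [0.3, 0, 0, 0, 0, 0, 0], [0.2, 0, 0, 0, 0, 0, 0], [0, 0, 0, 0, 0, 0, 0], [0, 0, 0, 0, 0, 0, 0]]]}}

```text
clock: 7.87
position: [458.7, 41.8, 40.6]
ee_rot: [0.5, 0.5, -0.5, 0.5]
force: [-0.2, -0.7, 0.7]
width: 0.0
```

It is sinking with almost no force. I'll continue slowly to the bottom of the tip.

{"api": "send_rows", "payload": {"plan": [[[0.3, 0, 0, 0, 0, 0, 0], [0.3, 0, 0, 0, 0, 0, 0], [0.3, 0, 0, 0, 0, 0, 0], [0.3, 0, 0, 0, 0, 0, 0], [0, 0, 0, 0, 0, 0, 0], [0, 0, 0, 0, 0, 0, 0]]]}}

```text
clock: 8.37
position: [458.6, 41.8, 39.4]
ee_rot: [-0.5, -0.5, 0.5, -0.5]
force: [-1.3, 0.1, 5.4]
width: -0.1
```

{"api": "send_rows", "payload": {"plan": [[[0.2, 0, 0, 0, 0, 0, 0], [0, 0, 0, 0, 0, 0, 0], [0, 0, 0, 0, 0, 0, 0], [0, 0, 0, 0, 0, 0, 0], [0, 0, 0, 0, 0, 0, 0]]]}}

```text
clock: 8.78
position: [458.6, 41.8, 39.2]
ee_rot: [-0.5, -0.5, 0.5, -0.5]
force: [-1.8, -1.4, 5.9]
width: -0.1
```

Run:
```python
from h import *
s=readout.read_state();print(s["position"],s["force"],s["clock"])
cv2.imwrite("pics/w2.png",vision.grab_frame("wrist")[:,:,::-1])
w=cam("wrist",s)
for p in((458.7,41.6,39),(504,57.4,82)): print(proj(w,p))
```

```text
[458.58975042  41.78469052  39.21311826] [-1.7997212  -1.4093519   5.85502317] 8.7833
[323.50973763 311.8364519 ]
[268.43027294 244.08426913]
```

View pics/w2.png

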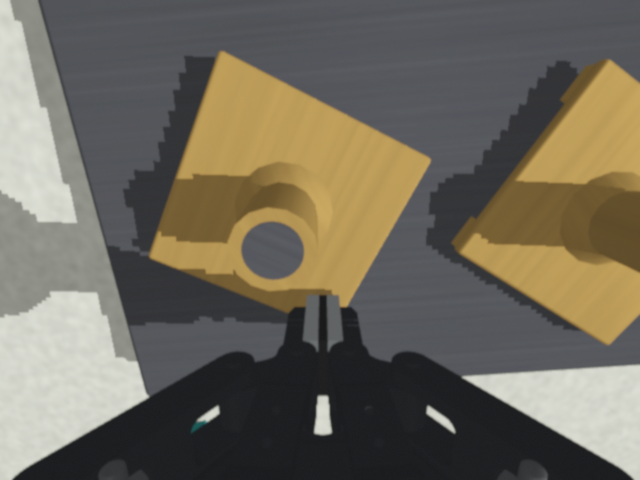

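Left foot found: its near corner sank from 42.0 to 39.2 mm (about 0.06 rad) at about 1 N or less, then bore at 5–6 N. In the wrist view its boss hole is at (273,250), tipped towards the fingers compared with the level prediction (268,244). I'll press a touch more, then lift off and go above the boss.

{"api": "send_rows", "payload": {"plan": [[[0.2, 0, 0, 0, 0, 0, 0], [0, 0, 0, 0, 0, 0, 0], [0, 0, 0, 0, 0, 0, 0], [-1.5, 0, 0, 0, 0, 0, 0], [-1.5, 0, 0, 0, 0, 0, 0], [-20, 0, 0, 0, 0, 0, 0], [-40, 0, 0, 0, 0, 0, 0], [-30, 0, 0, 0, 0, 0, 0.9], [0, 22.7, -7.9, 0, 0, 0, 0.9], [0, 22.7, -7.8, 0, 0, 0, 0.9], [0, 0, 0, 0, 0, 0, 0.9], [0, 0, 0, 0, 0, 0, 0.9]]]}}

```text
clock: 9.83
position: [504.9, 57.8, 132.0]
ee_rot: [0.5, 0.5, -0.5, 0.5]
force: [-0.3, 0.6, 0.0]
width: 60.8
```

Run:
```python
from h import *
s=readout.read_state();print(s["position"],s["force"],s["clock"],s["width"])
im=vision.grab_frame("wrist")[:,:,::-1];cv2.imwrite("pics/w3.png",im)
w=cam("wrist",s)
for p in((504,57.3,82),): print(proj(w,p))
for c in blobs(orange(im),3000): 
    print(cv2.minAreaRect(c), [plane(w,p,42)[:2].round(1) for p in cv2.boxPoints(cv2.minAreaRect(c))])
```

```text
[504.93690516  57.78234182 132.04306839] [-0.31767392  0.62425824  0.03177057] 9.8333 60.78759331378798
[323.83081593 270.13082807]
((323.6094665527344, 243.117431640625), (129.7311553955078, 123.46127319335938), 25.974393844604492) [array([487.5, 115.3]), array([561.4,  76.7]), array([525.3,   2.1]), array([443.6,  34.9])]
((512.556640625, 249.5801239013672), (129.2073211669922, 133.24818420410156), 34.75591278076172) [array([489.4,  -9. ]), array([562.1, -49.9]), array([ 514.7, -126.4]), array([431.9, -90.7])]
```

View pics/w3.png

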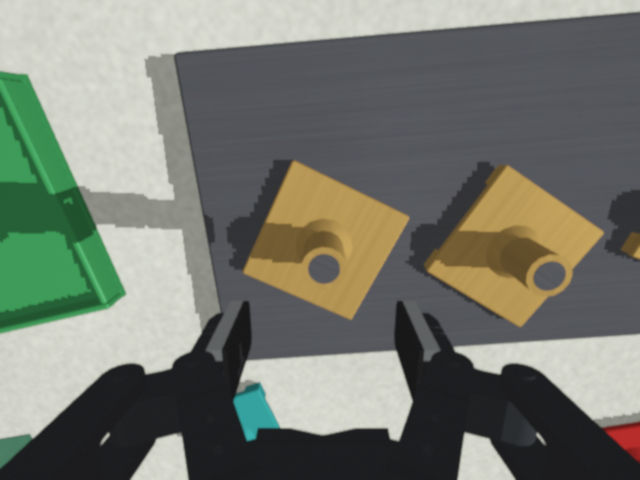

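Boss hole is at (323,268), against (324,270) predicted, so the jaws are centred on the boss. Descending and closing.

{"api": "send_rows", "payload": {"plan": [[[30, 0, 0, 0, 0, 0, 0.9], [30, 0, 0, 0, 0, 0, 0.9], [16, 0, 0, 0, 0, 0, 0.9], [6, 0, 0, 0, 0, 0, 0.9], [0, 0, 0, 0, 0, 0, 0.9], [0, 0, 0, 0, 0, 0, 0], [0, 0, 0, 0, 0, 0, 0], [0, 0, 0, 0, 0, 0, 0], [0, 0, 0, 0, 0, 0, 0], [0, 0, 0, 0, 0, 0, 0], [0, 0, 0, 0, 0, 0, 0], [0, 0, 0, 0, 0, 0, 0]]], "force": 50}}

```text
clock: 10.88
position: [504.5, 57.5, 50.6]
ee_rot: [0.5, 0.5, -0.5, 0.5]
force: [-1.5, 0.2, 7.9]
width: 24.7
```

{"api": "send_rows", "payload": {"plan": [[[-1, 0, 0, 0, 0, 0, 0], [-4, 0, 0, 0, 0, 0, 0], [-15, 0, 0, 0, 0, 0, 0], [-25, 0, 0, 0, 0, 0, 0], [-25, 0, 0, 0, 0, 0, 0], [0, 0, 0, 0, 0, 0, 0], [0, 0, 0, 0, 0, 0, 0], [0, 0, 0, 0, 0, 0, 0]]]}}

```text
clock: 11.55
position: [503.5, 57.5, 119.4]
ee_rot: [0.5, 0.5, -0.5, 0.5]
force: [-0.2, -0.6, -5.5]
width: 24.5
```

Run:
```python
from h import *
np.set_printoptions(precision=1,suppress=True)
s=readout.read_state();print(s["position"],s["force"],s["clock"],s["width"])
cv2.imwrite("pics/w4.png",vision.grab_frame("wrist")[:,:,::-1])
sc=vision.grab_frame("scene")[:,:,::-1]
t=cv2.imread("pics/top0.png")
def tray(im,n,z):
    g=cv2.inRange(cv2.cvtColor(im.copy(),cv2.COLOR_BGR2HSV),(50,130,50),(72,255,255))
    c=max(blobs(g,2000),key=cv2.contourArea);q=cv2.approxPolyDP(cv2.convexHull(c),6,True)[:,0]
    return q
q=tray(t,"top",26);print(q.tolist())
for z in(26,): 
    P=np.array([plane(cam("top"),p,z) for p in q]);print(P,P.mean(0))
q=tray(cv2.imread("pics/scene0.png"),"scene",26);P=np.array([plane(cam("scene"),p,26) for p in q]);print(q.tolist(),P,P.mean(0))
cv2.imwrite("pics/s4.png",np.vstack([cv2.resize(cv2.imread("pics/w4.png"),(400,300)),cv2.resize(sc[130:330,200:550],None,fx=8/7,fy=8/7)]) if False else sc[130:330,180:560])
```

```text
[503.5  57.5 119.4] [-0.2 -0.6 -5.5] 11.55 24.46672833789365
[[167, 202], [187, 279], [107, 301], [86, 223]]
[[608.7 256.6  26. ]
 [451.2 217.7  26. ]
 [410.9 379.6  26. ]
 [569.8 421.5  26. ]] [510.2 318.8  26. ]Traceback (most recent call last):
  File "<stdin>", line 14, in <module>
  File "<stdin>", line 9, in tray
ValueError: max() iterable argument is empty
```

Run:
```python
from h import *
np.set_printoptions(precision=1,suppress=True)
for a,b in(((167,202),(468,264)),((187,279),(416,234)),((107,301),(471,206)),((86,223),(524,239))): print(tri([ray(cam("top"),a),ray(cam("scene"),b)]))
sc=vision.grab_frame("scene")[:,:,::-1]
cv2.imwrite("pics/s4.png",cv2.resize(sc[130:330,190:540],None,fx=2.2,fy=2.2,interpolation=2))
```

```text
(array([611.2, 262.2,  13.8]), [2.355196952731737, 2.3551969527318275])
(array([450.9, 227.5, -13.4]), [0.2925146840064245, 0.2925146840064213])
(array([411.2, 385.4,  15.3]), [1.8709180274688104, 1.870918027468797])
(array([570.2, 423.6,  20.3]), [0.21821749314488179, 0.21821749314474062])
```

View pics/s4.png

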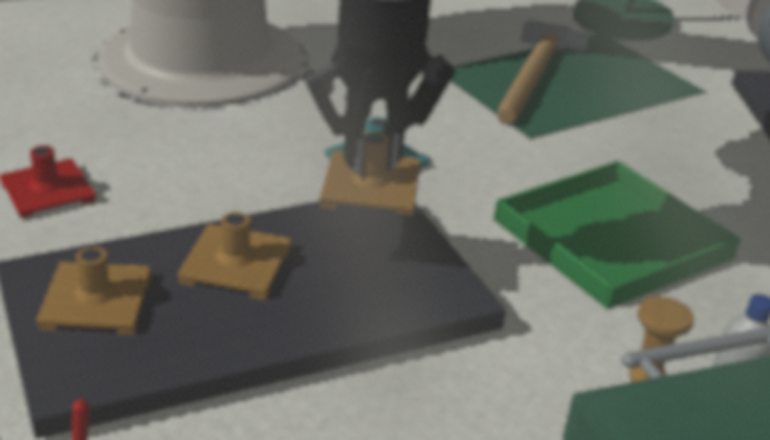

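Foot held level at crop (372,178), weight 5.5 N. Its two neighbours stand at (90,290) and (235,255). The tray is clear, with its left rim corner at crop (495,203), so my earlier scene pixel for that corner was off.

{"api": "send_rows", "payload": {"plan": [[[0, 0.5, -20, 0, 0, 0, 0], [0, 1, -37, 0, 0, 0, 0], [0, 1, -37, 0, 0, 0, 0], [0, 1, -37, 0, 0, 0, 0], [0, 1, -37, 0, 0, 0, 0], [0, 1, -37, 0, 0, 0, 0], [0, 1, -36, 0, 0, 0, 0], [0, 0, -20, 0, 0, 0, 0], [0, 0, 0, 0, 0, 0, 0], [20, 0, 0, 0, 0, 0, 0], [20, 0, 0, 0, 0, 0, 0], [0, 0, 0, 0, 0, 0, 0]]]}}

```text
clock: 12.7
position: [508.3, 317.2, 76.0]
ee_rot: [-0.498, -0.501, 0.502, -0.499]
force: [-1.7, -0.3, -5.2]
width: 24.8
```

Run:
```python
from h import *
np.set_printoptions(precision=1,suppress=True)
s=readout.read_state();print(s["position"],s["force"],s["clock"],s["width"])
for a,b in(((167,202),(467.3,261.8)),((187,279),(415,222.3)),((107,301),(471.8,203.6)),((86,223),(525.5,238.2))): print(tri([ray(cam("top"),a),ray(cam("scene"),b)]))
cv2.imwrite("pics/w5.png",vision.grab_frame("wrist")[:,:,::-1])
w=cam("wrist",s)
for p in((609,257,26),(451,218,26),(411,380,26),(570,421.5,26)): print(proj(w,p))
```

```text
[508.3 317.2  76. ] [-1.7 -0.3 -5.2] 12.7 24.81062749361663
(array([610.4, 260.3,  19.3]), [1.961121360489314, 1.9611213604892246])
(array([451.4, 219.5,  20.7]), [0.5382946329134104, 0.5382946329134446])
(array([412. , 383.9,  22.6]), [3.15999980758679, 3.159999807586795])
(array([570.8, 424.3,  22.4]), [1.3926721229676162, 1.3926721229675607])
[449.   71.8]
[485.2 354.7]
[225.2 408.3]
[117.4 155.9]
```

View pics/w5.png

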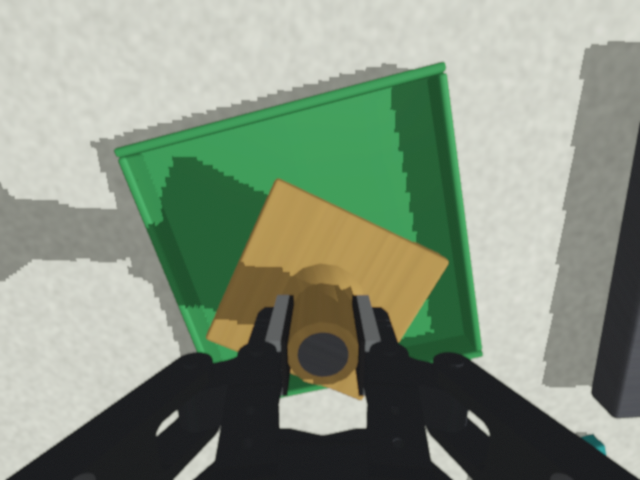

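The tray rim corners at (445,65), (481,355) and (117,150) match their predicted pixels. The rim triangulates to 19–23 mm (text: 26). The foot is over the tray's middle and held level, so I'm lowering it.

{"api": "send_rows", "payload": {"plan": [[[0, 0, 0, 0, 0, 0, 0], [22, 1, -1, 0, 0, 0, 0], [14, 0, 0, 0, 0, 0, 0], [7, 0, 0, 0, 0, 0, 0], [3, 0, 0, 0, 0, 0, 0], [0, 0, 0, 0, 0, 0, 0], [0, 0, 0, 0, 0, 0, 0]]]}}

```text
clock: 13.33
position: [512.1, 319.6, 34.9]
ee_rot: [0.5, 0.5, -0.5, 0.5]
force: [0.1, 0.2, -5.1]
width: 24.6
```

{"api": "send_rows", "payload": {"plan": [[[4, 0, 0, 0, 0, 0, 0], [2, 0, 0, 0, 0, 0, 0], [1, 0, 0, 0, 0, 0, 0], [0.5, 0, 0, 0, 0, 0, 0], [0.5, 0, 0, 0, 0, 0, 0], [0.4, 0, 0, 0, 0, 0, 0], [0.4, 0, 0, 0, 0, 0, 0], [0, 0, 0, 0, 0, 0, 0], [0, 0, 0, 0, 0, 0, 0]]]}}

```text
clock: 14.08
position: [511.8, 319.6, 26.1]
ee_rot: [0.5, 0.5, -0.5, 0.5]
force: [-4.1, -1.8, 10.8]
width: 24.5
```

{"api": "send_rows", "payload": {"plan": [[[-0.3, 0, 0, 0, 0, 0, 0], [0, 0, 0, 0, 0, 0, 0], [0, 0, 0, 0, 0, 0, 0.4], [0, 0, 0, 0, 0, 0, 0.5], [0, 0, 0, 0, 0, 0, 0.6], [0, 0, 0, 0, 0, 0, 0.7], [0, 0, 0, 0, 0, 0, 0.7], [0, 0, 0, 0, 0, 0, 0.7], [0, 0, 0, 0, 0, 0, 0.7]]]}}

```text
clock: 14.83
position: [511.6, 319.5, 25.5]
ee_rot: [-0.5, -0.5, 0.5, -0.5]
force: [-0.6, -0.1, -0.0]
width: 59.9
```

{"api": "send_rows", "payload": {"plan": [[[-5, 0, 0, 0, 0, 0, 0.7], [-15, 0, 0, 0, 0, 0, 0.7], [-30, 0, 0, 0, 0, 0, 0.7], [-40, 0, 0, 0, 0, 0, 0.7], [-40, 0, 0, 0, 0, 0, 0.7], [-20, 0, 0, 0, 0, 0, 0.7], [0, -20, 0, 0, 0, 0, 0.7], [0, -30, 0, 0, 0, 0, 0.7], [0, -30, 0, 0, 0, 0, 0.7], [0, 0, 0, 0, 0, 0, 0.7], [0, 0, 0, 0, 0, 0, 0.7], [0, 0, 0, 0, 0, 0, 0.7]]]}}

```text
clock: 15.83
position: [432.1, 319.7, 176.0]
ee_rot: [0.5, 0.5, -0.5, 0.5]
force: [-0.1, 0.8, 0.2]
width: 59.7
```

Run:
```python
from h import *
np.set_printoptions(precision=1,suppress=True)
s=readout.read_state();print(s["position"],s["force"],s["clock"])
t=vision.grab_frame("top")[:,:,::-1].copy()
for c in blobs(orange(t),800):
    r=cv2.minAreaRect(c)
    for z in(17,42):
        P=np.array([plane(cam("top"),p,z) for p in cv2.boxPoints(r)]);print(z,P.mean(0),np.linalg.norm(np.diff(P,axis=0),axis=1))
sc=vision.grab_frame("scene")[:,:,::-1]
a=cv2.resize(t[165:315,70:440],(740,300));b=cv2.resize(sc[190:320,190:540],(740,275))
cv2.imwrite("pics/f.png",np.vstack([a,b]))
```

```text
[432.1 319.7 176. ] [-0.1  0.8  0.2] 15.8333
17 [510.8 319.3  17. ] [83.9 85.5 83.8]
42 [509.8 311.2  42. ] [82.1 83.7 82. ]
17 [500.9 -69.4  17. ] [87.2 87.  87.1]
42 [500.1 -69.4  42. ] [85.4 85.2 85.2]
17 [ 933.7 -127.7   17. ] [67.5 96.7 67.2]
42 [ 923.9 -126.5   42. ] [66.1 94.7 65.8]
17 [ 524. -205.   17.] [87.1 87.9 87. ]
42 [ 522.8 -202.2   42. ] [85.3 86.1 85.2]
```

View pics/f.png

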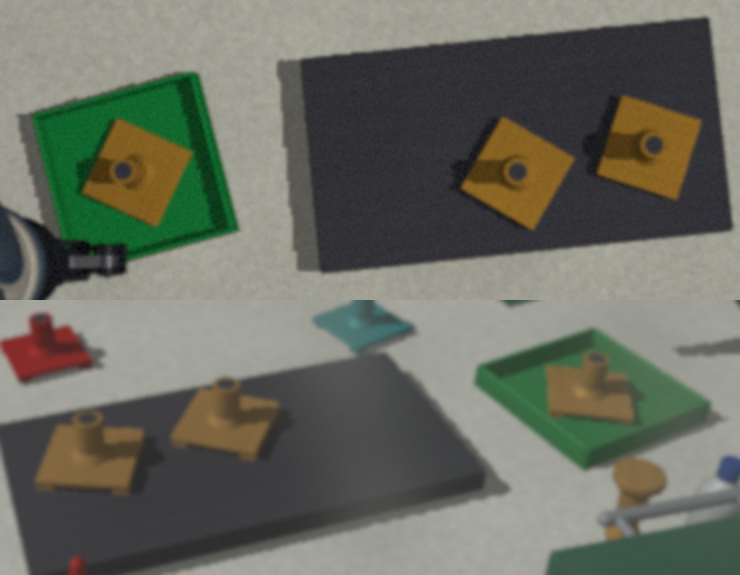

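The foot stands level in the middle of the tray (crop (125,172) in the top view and (593,385) in the scene view). The other two are unmoved and the gripper is clear.

```bash
python3 -c "
from bench import manip
print(manip.sign_off())"
```

```text
the job is handed in; nothing more can be done
None
```

The rocking foot was the left one, nearest the tray. I set it down upright in the green tray, let go, and handed the job in at about 16 s.

- **Finding it:** I pressed two adjacent corners on each of the right and middle feet. All four were firm, with 7–10 N within about 0.5 mm. The left foot's near corner sank about 2.7 mm with 1 N or less, then bore at about 6 N, so I did not press its other diagonal. The highest press force I read was about 10 N.
- **Moving it:** I gripped the boss (it weighs about 5.5 N), carried it over, and set it down. The downward force on the tray was about 16 N when it touched.
- **Last checks:** The foot is at about (511, 319) mm, and the tray's middle is at about (510, 319). It looks level and is released. The middle and right feet measured within 1 mm of where they started. The gripper is clear at 176 mm, with no force on it.
- **Disagreements:** The two-view heights came out low. The boss tops measured 80–81 mm (82 from the text) and the tray rim 19–23 mm (26 from the text). An earlier rim measurement was wrong because I misread one corner pixel, so I redid it. I used contact forces for the final heights.
- **Not measured:** I did not measure the stem, glue bottle, block or ring at the end. The arm never went near them.

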